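Change over to the full argon bottle

ROBOT

A 6-joint arm with a two-finger parallel gripper is mounted at the origin on the work surface. World frame = base frame: x ahead of the robot, y to its left, z up, the work surface at z = 0. Lengths are in m, angles in rad, forces in N, time in s.
With the tool pointing down it reaches from about 0.35 to 0.775 m from the base axis. Payload 7.3 kg.
Tool frame: the origin (TCP) lies midway between the tips of the shut fingers; the grasp point (between the pads) lies grasp_offset behind it (grasp_offset is the distance from the TCP to the grasp point, in m); z points along the fingers, y is the line along which they close (so a half turn about z gives the same grasp; the last joint's range is limited). The gripper opens to 92 mm and grips with 3 to 60 N. Pads are 19 mm wide; open, the fingers measure 130 mm over their backs; the gripper's body (75 mm by 190 mm) begins 47 mm behind the grasp point.
Start: joints at [-1.257, 0.342, 1.524, -0, 1.275, -0.146], TCP at [0.233, -0.47, 0.227] pointing down, gripper open.
Joint ranges: [-2.53, 2.53], [-0.77, 2.02], [0.04, 2.7], [-1, 4.14], [0.28, 2.66], [-3.11, 3.11]. Speed limits (rad/s): [2.57, 2.57, 3.14, 3.14, 3.14, 3.14].

INTERFACE

Orientations are given as [roll, pitch, yaw] about the fixed x, y, z axes, in that order (R = Rz(yaw) Ry(pitch) Rx(roll)).
In Python, from cell import * gives the robot as it stands.
- The arm moves only by the tool step_arm, never from a script. Its argument "plan" is a list of rows, each a list of 5 numbers: the closure, from -1 (fully open) to 1 (shut), then the shift along the tool's x, y, z in m, then the turn about the tool's z in rad. In form: [[hand, x, y, z, twist], ...]. A call has 1 to 20 rows; each row is the pose to reach, as a shift and turn from the pose commanded when the call began, along the tool's axes at that moment; what a row does not reach only later rows make up. A row lasts 1/8 s, in which the tool goes at most 62.5 mm and 10.7 degrees, less where a joint would pass 70% of its speed; a pose out of reach is approached as far as the arm can. A call with a gripper value outside its range is refused whole. The fingers move at their own pace and stop on an object; "grip_force" is the grip in N (left out, the last holds). Time passes only in rows, so rows that repeat a pose let the fingers close. It gives the time, the measured TCP pose, the force, the opening and the grip force at its end, in the units of the state.
- observe(): the state, without advancing time (a new reading comes with each control period).
- read_camera(name): name is "scene" or "top"; returns a dict with "img" (400x640x3 uint8, red, green, blue), "range_z" (400x640 float32, m along the optical axis (not along the pixel's ray), 0 where there is no reading), "fx", "fy", "cx", "cy" (pixels), "k1" (the pictures are not rectified: a ray, as slopes to the right and down, at radius r is drawn at 1 + k1 r^2 times it, then the intrinsics apply), "R" (3x3) and "t" (3): a world point X has camera coordinates R X + t. Camera axes: x right, y down, z forward; pixel columns grow to the right and rows downward; lengths in m; the calibration is good to about 2 mm. A picture is of the moment at which its call begins.
- hand_in(): hands the job in; it is judged then, once.
The state is a dict: "time": time; "qpos": joint angles; "qvel": joint speeds; "joint_efforts": joint torques, N m; "tool_pos": TCP position; "tool_rot": TCP orientation; "contact_force": force on the tool from outside, world axes, zero at the start; "torque": the same for the moment, N m; "opening": finger opening in m; "grip_force": force on a finger pad.
Only numpy, scipy, OpenCV 4.12 (cv2) and the standard library are available. Lean on these libraries where they do the work, as an engineer would, in place of code of your own. Each camera call takes 0.05 s, during which the arm holds its last target. There are 200 camera calls.

TASK

Both argon bottle valves on the bench manifold have been left part open, and one bottle has run down: its gauge pointer stands near the zero end of the scale. First shut the run-down bottle's valve fully home, then open the full bottle's valve all the way to its stop. Do not shut the full bottle off at any time, as the spectrometer must keep its gas, and leave the other things on the bench where they are.

Things in the scene. Friction and masses are not known exactly. Their poses are not given: they have to be found in the camera images.
- manifold: argon manifold fixed to the bench: aluminium plate 310 x 330 x 8 mm; two bottle pipes along x, 55 mm up, left (y = +110 mm) and right (y = -110 mm), each with a gauge and, nearer the robot, a globe valve with handwheel; header pipe nearest the robot, regulator 110 mm high between. Origin: centre of the plate underside; x away from the robot, y left
- wheel_left (a point): steel handwheel of the left valve, level, 62 mm across, 8 mm round rim, 4 spokes of 6 mm, 20 mm hub. Point at its centre at mid-rim height, at x = -45, y = +110 mm in the manifold frame, 147 to 153 mm above the bench; axes turn with the wheel, z up. Clockwise from above shuts. Rises 4 mm per turn: 147 mm = seated, 153 mm = fully open, 1.5 turns between hard stops; starts near the middle
- wheel_right (a point): steel handwheel of the right valve, level, 62 mm across, 8 mm round rim, 4 spokes of 6 mm, 20 mm hub. Point at its centre at mid-rim height, at x = -45, y = -110 mm in the manifold frame, 147 to 153 mm above the bench; axes turn with the wheel, z up. Clockwise from above shuts. Rises 4 mm per turn: 147 mm = seated, 153 mm = fully open, 1.5 turns between hard stops; starts near the middle
- valve_left (a point): top of the left valve's brass gland nut, 101 mm above the bench on the wheel's axis, 24 mm wide; only a 9 mm stem between it and the wheel. The wheel turns stiffly (0.1 N m) and stays where it is left; at a stop the torque climbs until the fingers slip round the rim, at some 0.3 to 0.6 N m with a 20 N grip and more with a firmer one
- valve_right (a point): top of the right valve's brass gland nut, 101 mm above the bench on the wheel's axis, 24 mm wide; only a 9 mm stem between it and the wheel. The wheel turns stiffly (0.1 N m) and stays where it is left; at a stop the torque climbs until the fingers slip round the rim, at some 0.3 to 0.6 N m with a 20 N grip and more with a firmer one
- needle_left (a joint): pointer of the left bottle's gauge, rad clockwise (from above) from the zero mark; 0 = empty, 4.71 = full scale. A run-down bottle reads under 1, a full one over 3; always one of each. It shows bottle pressure and does not react to the valves
- needle_right (a joint): pointer of the right bottle's gauge, rad clockwise (from above) from the zero mark; 0 = empty, 4.71 = full scale. A run-down bottle reads under 1, a full one over 3; always one of each. It shows bottle pressure and does not react to the valves
- gauge_left (a point): centre of the left bottle's dial: white face up, 105 mm across, 108 mm above the bench (rim 113 mm), 95 mm beyond its valve on the same pipe. The long end (38 mm) of the black pointer reads; 270 degree scale of 11 marks, its open gap faces the robot, zero at the gap's left (+y) end, full scale at its right end
- gauge_right (a point): centre of the right bottle's dial: white face up, 105 mm across, 108 mm above the bench (rim 113 mm), 95 mm beyond its valve on the same pipe. The long end (38 mm) of the black pointer reads; 270 degree scale of 11 marks, its open gap faces the robot, zero at the gap's left (+y) end, full scale at its right end
- spanner: bystander: steel open-ended spanner, 180 mm long, lying flat on the bench; origin at its middle
- leak_spray: bystander: white plastic bottle, 56 mm wide, 150 mm tall, standing; origin at the centre of its foot
- sample: bystander: steel conical metal sample, 40 mm wide at the foot, 28 mm tall; origin at the centre of its foot
- tongs: bystander: steel crucible tongs, about 220 mm long, lying flat; origin at the rivet

How it is judged:
By the outcome, as a careful person would: the job done as asked, in the order asked, and still so for the second after the job is handed in, with the robot touching nothing.
It also fails if it takes over 72 s, if anything falls off the work surface, if the arm or the gripper's body presses on something with over 40 N, if the wrist force passes 120 N, or if a joint passes its speed limit or range.

## Working session

There is one attempt and no reset: what is moved stays moved. The work goes in short steps, Python scripts to look and compute and a tool call to move; the robot and the scene stay as the last step left them, time stands still between calls to the robot, and variables do not carry over. Pictures are saved under pics/ and viewed, at most 10 in all, crops included, and the job is handed in when it is done.

Besides the shell and the picture viewer there is one more tool, called by a JSON object that holds its "method" and its "body". step_arm: Moves the arm, as the interface text tells. Its arguments: {"type":"object","properties":{"plan":{"type":"array","items":{"type":"array","items":{"type":"number"}}},"grip_force":{"type":"number"}},"required":["plan"]}

```bash
mkdir -p pics; ls
python3 - <<'E'
from cell import *
import cv2,pickle
o=observe();print(o)
for n in("top","scene"):
    c=read_camera(n);cv2.imwrite(f"pics/{n}1.png",c["img"][:,:,::-1]);pickle.dump(c,open(n+".pkl","wb"))
    print(n,c["R"],c["t"],c["fx"],c["cx"],c["cy"],c["k1"])
E
```

```text
pics
{'time': 0.0, 'qpos': array([-1.25698925e+00,  3.42699968e-01,  1.52501564e+00, -1.16796674e-05,
        1.27541152e+00, -1.46011338e-01]), 'qvel': array([-1.89608781e-03, -5.38798888e-05, -3.02036427e-04, -1.56040680e-03,
       -7.01567689e-04,  2.00704425e-03]), 'joint_efforts': array([ 1.27303123e-03, -4.31237090e+01, -2.44217956e+01,  7.18262047e-02,
        5.59492351e-02, -1.44049159e-04]), 'tool_pos': array([ 0.23287032, -0.47006856,  0.22605726]), 'tool_rot': array([-3.14007288e+00, -2.12205488e-04,  4.59821664e-01]), 'contact_force': array([ 0.92017419, -0.55558215, -0.4323572 ]), 'torque': array([ 0.01223496, -0.01825954, -0.01126643]), 'grip_force': 0.0, 'opening': 0.09191930726855885}
top [[ 0.02132221 -0.99974437  0.00752111]
 [-0.9858986  -0.02227465 -0.16585471]
 [ 0.16597985 -0.00387866 -0.98612152]] [-0.02004213  0.51680781  1.49874716] 416.14334317907964 322.2312334130218 197.12252547721474 -0.07864399816216344
scene [[ 0.45577115  0.88999959  0.01316769]
 [ 0.69893229 -0.34868655 -0.62442881]
 [-0.55114999  0.29379997 -0.78097072]] [-0.25334796 -0.29004094  1.65483093] 414.44247281621665 317.0149705474937 207.54390775661713 -0.09088234379348974
```

View pics/top1.png

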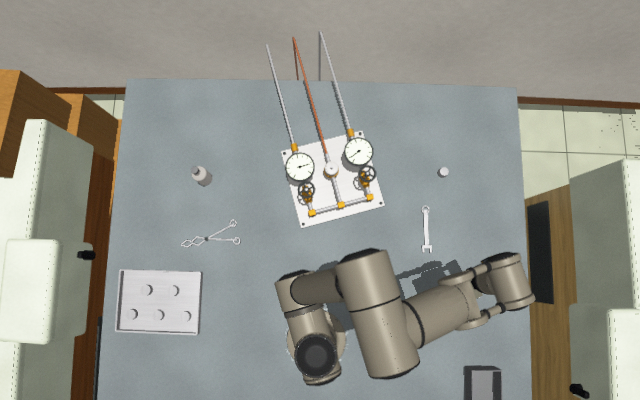

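View pics/scene1.png

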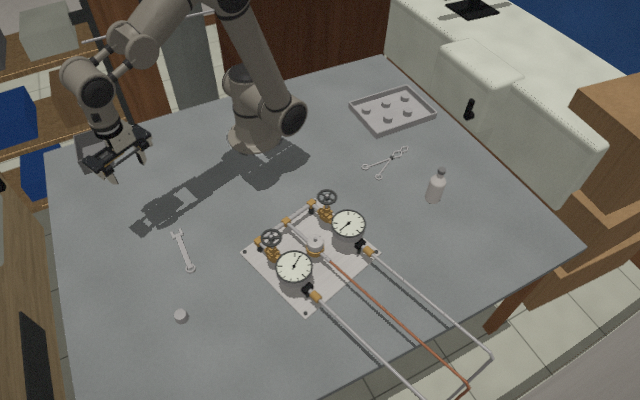

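The top view shows the manifold rotated slightly: left wheel near (306,190), right wheel near (367,174), gauges at (300,167) and (358,152). I'll enlarge it.

Run:
```python
import cv2
a=cv2.imread("pics/top1.png")[125:235,265:395]
cv2.imwrite("pics/c1.png",cv2.resize(a,None,fx=5.4,fy=5.4,interpolation=cv2.INTER_CUBIC))
a=cv2.imread("pics/scene1.png")[180:290,235:385]
cv2.imwrite("pics/c2.png",cv2.resize(a,None,fx=5.3,fy=5.3,interpolation=cv2.INTER_CUBIC))
```

```text
(no output)
```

View pics/c1.png

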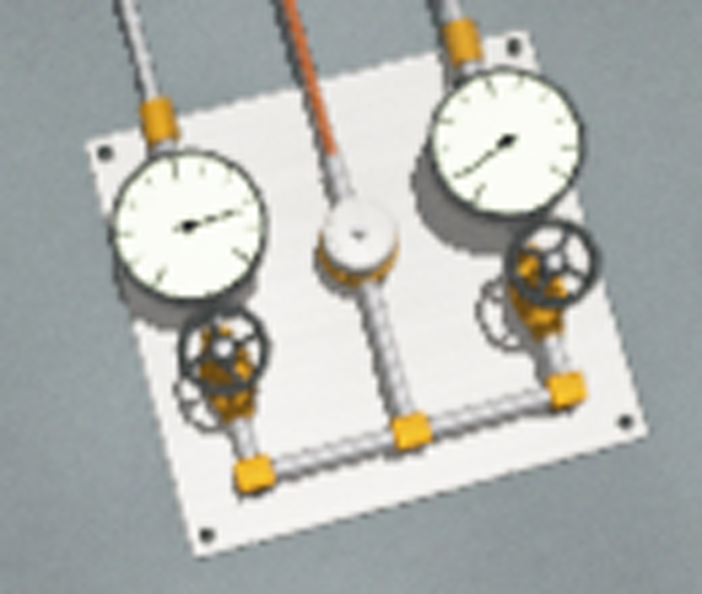

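View pics/c2.png

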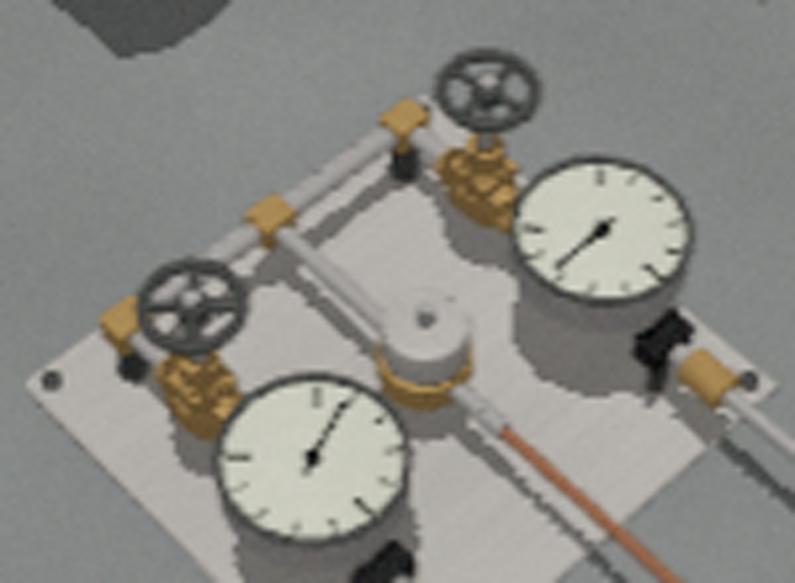

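Pointers: the right gauge's long end (460,178 in the top crop) is just past zero, so the right bottle is run down. The left one reads about 3.3, so it is full. Next I'll fit the manifold pose from wheel and gauge centres in both views.

```bash
cat > h.py <<'E'
import numpy as np,pickle
def proj(c,X):
    p=c["R"]@np.asarray(X)+c["t"];s=p[:2]/p[2];s=s*(1+c["k1"]*(s@s))
    return np.array([c["fx"]*s[0]+c["cx"],c["fy"]*s[1]+c["cy"]])
def to_tool(o,tgt,yaw=None):
    from scipy.spatial.transform import Rotation as R
    M=R.from_euler("xyz",o["tool_rot"]).as_matrix()
    return M.T@(np.array(tgt)-o["tool_pos"])
E
python3 - <<'E'
from cell import *
from h import *
from scipy.optimize import least_squares
import cell
print([ (k,getattr(cell,k)) for k in dir(cell) if 'offset' in k.lower()])
C={n:pickle.load(open(n+".pkl","rb")) for n in("top","scene")}
P=[(-.045,.11,.154),(-.045,-.11,.154),(.05,.11,.110),(.05,-.11,.110)]
top=np.array([(224,349),(553,263),(188,226),(508,141)])/5.4+[265,125]-.4
sc=np.array([(488,88),(192,303),(602,230),(313,458)])/5.3+[235,180]-.4
def X(v,p):
    c,s=np.cos(v[2]),np.sin(v[2]);return [v[0]+c*p[0]-s*p[1],v[1]+s*p[0]+c*p[1],p[2]]
f=lambda v:np.concatenate([np.r_[proj(C["top"],X(v,p))-a,proj(C["scene"],X(v,p))-b] for p,a,b in zip(P,top,sc)])
r=least_squares(f,[.5,0,.2]);print(r.x,r.fun.round(1))
o=observe()
for n,p in zip("LR",P): 
    w=np.array(X(r.x,p)); w[2]=.227; print(n,w,to_tool(o,w),np.arctan2(w[1],w[0]))
E
```

```text
[('grasp_offset', 0.0188)]
[ 0.59929018 -0.04555344  0.28636944] [ 0.2 -0.1  0.2 -0.4  0.5 -0.3  0.1 -0.3  0.5 -0.1  0.2 -0.2  0.1  0.2
  0.2 -0.1]
L [0.52505092 0.04725568 0.227     ] [ 4.91412593e-01 -3.33997608e-01 -3.39630765e-04] 0.08976023892418386
R [ 0.58719462 -0.16378498  0.227     ] [ 0.45345064 -0.11729782 -0.00064038] -0.2720143008986061
```

{"method": "step_arm", "body": {"plan": [[-1,0.038,-0.01,0,-0.18],[-1,0.076,-0.02,0,-0.36],[-1,0.114,-0.03,0,-0.54],[-1,0.152,-0.039,0,-0.72],[-1,0.19,-0.049,0,-0.9],[-1,0.228,-0.059,0,-1.08],[-1,0.266,-0.069,0,-1.26],[-1,0.304,-0.079,0,-1.44],[-1,0.342,-0.088,0,-1.62],[-1,0.38,-0.098,0,-1.8],[-1,0.418,-0.108,0,-1.98],[-1,0.4535,-0.1173,0,-2.16],[-1,0.4535,-0.1173,0,-2.34],[-1,0.4535,-0.1173,0,-2.52],[-1,0.4535,-0.1173,0,-2.7],[-1,0.4535,-0.1173,0,-2.88],[-1,0.4535,-0.1173,0,-3.06],[-1,0.4535,-0.1173,0,-3.24],[-1,0.4535,-0.1173,0,-3.42],[-1,0.4535,-0.1173,0,-3.6]], "grip_force": 25}}

```text
time: 2.6
tool_pos: [0.5871, -0.164, 0.2262]
tool_rot: [3.141, -0.0, -2.217]
contact_force: [0.2, -0.1, -0.2]
opening: 0.0919
grip_force: 0.0
```

```bash
cat > s.py <<'E'
from cell import *
from h import *
import sys
o=observe();np.set_printoptions(precision=4,suppress=True)
for k in("time","qpos","tool_pos","tool_rot","contact_force","torque","opening","grip_force"):print(k,o[k])
if len(sys.argv)>3:print("shift",to_tool(o,[float(a) for a in sys.argv[1:4]]))
E
python3 s.py .5872 -.1638 .1312
python3 - <<'E'
from cell import *
import cv2
for n,y,x in(("top",125,325),("scene",190,215)):
    a=read_camera(n)["img"][y:y+100,x:x+100,::-1]
    b=cv2.resize(a,None,fx=4,fy=4,interpolation=cv2.INTER_CUBIC)
    c=b if n=="top" else np.hstack([c,b]) if 0 else cv2.hconcat([c,b])
cv2.imwrite("pics/d1.png",c)
E
```

```text
time 2.6
qpos [-0.3981  0.5006  1.2751 -0.0001  1.367  -2.893 ]
tool_pos [ 0.5871 -0.164   0.2262]
tool_rot [ 3.1405 -0.0003 -2.2175]
contact_force [ 0.2367 -0.1    -0.2359]
torque [ 0.1324 -0.1125  0.025 ]
opening 0.09193276072969059
grip_force 0.0
shift [-0.0003 -0.      0.095 ]
```

View pics/d1.png

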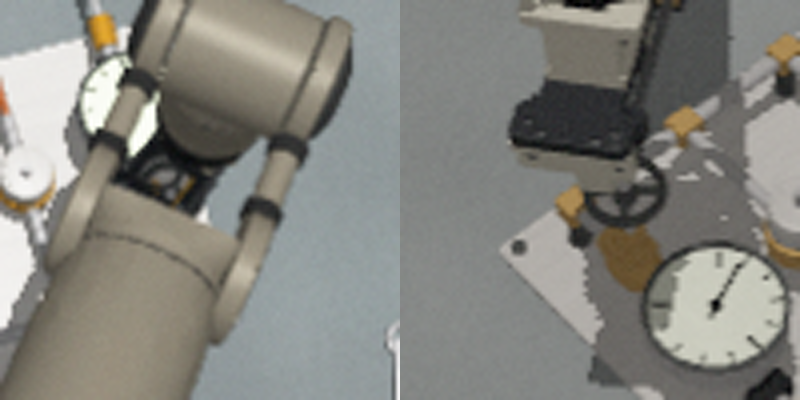

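The gripper stands over the right wheel in both crops, with the scene-view wheel at (625,190). I'll descend and grip.

{"method": "step_arm", "body": {"plan": [[-1,0,0,0.04,0],[-1,0,0,0.08,0],[-1,0,0,0.095,0],[-1,0,0,0.095,0],[-0.2,0,0,0.095,0],[0.6,0,0,0.095,0],[1,0,0,0.095,0],[1,0,0,0.095,0],[1,0,0,0.095,0]], "grip_force": 25}}

```text
time: 3.82
tool_pos: [0.5869, -0.1637, 0.1322]
tool_rot: [3.141, -0.0, -2.223]
contact_force: [-4.5, 2.7, 4.9]
opening: 0.0595
grip_force: 25.0
```

```bash
python3 s.py
```

```text
time 3.825
qpos [-0.3978  0.5783  1.4103  0.0002  1.154  -2.8869]
tool_pos [ 0.5869 -0.1637  0.1322]
tool_rot [ 3.1406 -0.0001 -2.2234]
contact_force [-4.5038  2.7406  4.8745]
torque [ 0.6747  0.6269 -0.0325]
opening 0.05952793680372097
grip_force 25.000753551721573
```

{"method": "step_arm", "body": {"plan": [[1,0,0,0.0001,0.15],[1,0,0,0.0002,0.3],[1,0,0,0.0003,0.45],[1,0,0,0.0004,0.6],[1,0,0,0.0005,0.75],[1,0,0,0.0006,0.9],[1,0,0,0.0007,1.05],[1,0,0,0.0008,1.2],[1,0,0,0.0009,1.35],[1,0,0,0.001,1.5],[1,0,0,0.0011,1.65],[1,0,0,0.0012,1.8],[1,0,0,0.0013,1.95],[1,0,0,0.0014,2.1],[1,0,0,0.0015,2.25],[1,0,0,0.0016,2.4],[1,0,0,0.0017,2.55],[1,0,0,0.0018,2.7]]}}

```text
time: 6.08
tool_pos: [0.5855, -0.1668, 0.1305]
tool_rot: [-3.139, 0.005, 1.355]
contact_force: [-11.6, -7.8, 7.8]
opening: 0.0601
grip_force: 25.0
```

```bash
python3 s.py
```

```text
time 6.075
qpos [-0.4008  0.5799  1.4127 -0.0055  1.1505 -0.1822]
tool_pos [ 0.5855 -0.1668  0.1305]
tool_rot [-3.1392  0.0046  1.3545]
contact_force [-11.5955  -7.8493   7.8085]
torque [-1.2983  1.543   0.0814]
opening 0.06013253927617615
grip_force 24.99399159103632
```

{"method": "step_arm", "body": {"plan": [[1,-0.0015,-0.0005,0,0.0],[1,-0.0025,-0.001,0,0.15],[1,-0.0025,-0.001,0.0001,0.3],[1,-0.0025,-0.001,0.0002,0.45],[1,-0.0025,-0.001,0.0003,0.6],[1,-0.0025,-0.001,0.0004,0.75],[1,-0.0025,-0.001,0.0005,0.9],[1,-0.0025,-0.001,0.0006,1.05],[1,-0.0025,-0.001,0.0007,1.2]]}}

```text
time: 7.2
tool_pos: [0.584, -0.1655, 0.1296]
tool_rot: [-3.14, 0.004, 0.155]
contact_force: [-10.0, 4.2, 9.4]
opening: 0.0598
grip_force: 25.0
```

```bash
python3 s.py
```

```text
time 7.2
qpos [-0.4022  0.5788  1.4172 -0.0004  1.1498  1.0134]
tool_pos [ 0.584  -0.1655  0.1296]
tool_rot [-3.1397  0.0037  0.1554]
contact_force [-9.9647  4.2124  9.3583]
torque [0.6253 1.5211 0.1442]
opening 0.05975404248091574
grip_force 24.994426667690277
```

{"method": "step_arm", "body": {"plan": [[1,-0.0015,-0.0005,-0.0003,0.0],[1,-0.0015,-0.0005,-0.0003,0.15],[1,-0.0015,-0.0005,-0.0002,0.3],[1,-0.0015,-0.0005,-0.0001,0.45],[1,-0.0015,-0.0005,0,0.6],[1,-0.0015,-0.0005,0.0001,0.75],[1,-0.0015,-0.0005,0.0002,0.9]]}}

```text
time: 8.07
tool_pos: [0.5852, -0.1648, 0.1295]
tool_rot: [-3.14, -0.001, -0.742]
contact_force: [1.4, 6.1, 4.8]
opening: 0.06
grip_force: 25.0
```

```bash
python3 s.py
```

```text
time 8.075
qpos [-0.4013  0.5775  1.4202  0.0018  1.1426  1.9112]
tool_pos [ 0.5852 -0.1648  0.1295]
tool_rot [-3.1396 -0.0008 -0.7425]
contact_force [1.4441 6.0754 4.7522]
torque [ 1.0866 -0.2319  1.1225]
opening 0.05996183955816989
grip_force 25.03300121985376
```

{"method": "step_arm", "body": {"plan": [[1,0,0,0,0.05],[1,0,0,0,0.1],[1,0,0,0,0.15]]}}

```text
time: 8.45
tool_pos: [0.5855, -0.1649, 0.1295]
tool_rot: [-3.139, -0.001, -0.889]
contact_force: [1.4, 6.9, 2.8]
opening: 0.0608
grip_force: 25.0
```

```bash
python3 s.py
```

```text
time 8.45
qpos [-0.4013  0.5775  1.4199  0.0016  1.1421  2.0578]
tool_pos [ 0.5855 -0.1649  0.1295]
tool_rot [-3.1393 -0.0012 -0.889 ]
contact_force [1.3927 6.8724 2.8342]
torque [ 1.2399 -0.1136  1.0508]
opening 0.06075390683197789
grip_force 25.01164600253105
```

Slipping at about 1.05 N m, so the right valve is home. I'll release, lift and look.

{"method": "step_arm", "body": {"plan": [[0.3,0,0,0,0],[-0.5,0,0,0,0],[-1,0,0,0,0],[-1,0,0,0,0],[-1,0,0,0,0],[-1,0,0,-0.04,0],[-1,0,0,-0.08,0],[-1,0,0,-0.098,0],[-1,0,0,-0.098,0]]}}

```text
time: 9.57
tool_pos: [0.5849, -0.1665, 0.2285]
tool_rot: [-3.14, -0.003, -0.89]
contact_force: [0.3, -0.2, -0.0]
opening: 0.0919
grip_force: 0.0
```

```bash
python3 s.py .5235 .0465 .227
```

```text
time 9.575
qpos [-0.4032  0.4936  1.2803 -0.0001  1.3643  2.058 ]
tool_pos [ 0.5849 -0.1665  0.2285]
tool_rot [-3.1401 -0.0031 -0.8903]
contact_force [ 0.344  -0.2391 -0.0497]
torque [0.0762 0.0414 0.0102]
opening 0.09194077558655744
grip_force 0.0
shift [-0.2042 -0.0862  0.001 ]
```

{"method": "step_arm", "body": {"plan": [[-1,-0.034,-0.0144,0,0.07],[-1,-0.068,-0.0287,0,0.14],[-1,-0.102,-0.0431,0,0.21],[-1,-0.136,-0.0575,0,0.28],[-1,-0.17,-0.0718,0,0.35],[-1,-0.204,-0.0862,0,0.4],[-1,-0.204,-0.0862,0,0.4],[-1,-0.204,-0.0862,0,0.4]]}}

```text
time: 10.58
tool_pos: [0.5228, 0.0463, 0.2262]
tool_rot: [3.14, -0.0, -1.289]
contact_force: [-0.5, 1.0, -0.2]
opening: 0.0919
grip_force: 0.0
```

```bash
python3 s.py .5235 .0465 .1312
python3 - <<'E'
from cell import *
import cv2
for n,y,x in(("top",125,285),("scene",170,220)):
    a=read_camera(n)["img"][y:y+110,x:x+130,::-1]
    b=cv2.resize(a,None,fx=3,fy=3,interpolation=cv2.INTER_CUBIC)
    c=b if n=="top" else cv2.hconcat([c,b])
cv2.imwrite("pics/d2.png",c)
E
```

```text
time 10.575
qpos [-0.0575  0.3428  1.5244 -0.0006  1.2754  2.8029]
tool_pos [0.5228 0.0463 0.2262]
tool_rot [ 3.1404 -0.0002 -1.2894]
contact_force [-0.4974  1.0416 -0.1658]
torque [0.1633 0.0003 0.0181]
opening 0.09191166442383902
grip_force 0.0
shift [-0.     -0.0009  0.095 ]
```

View pics/d2.png

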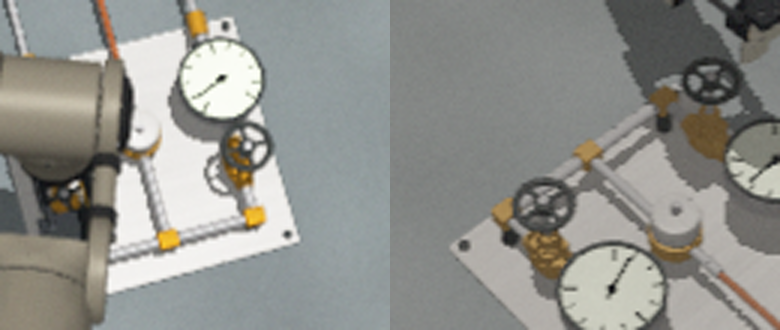

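The right wheel at (247,145) is clear and free; the gripper is over the left wheel. I'll descend and grip the left wheel.

{"method": "step_arm", "body": {"plan": [[-1,0,0,0.04,0],[-1,0,0,0.08,0],[-1,0,0,0.094,0],[-1,0,0,0.094,0],[-0.2,0,0,0.094,0],[0.6,0,0,0.094,0],[1,0,0,0.094,0],[1,0,0,0.094,0],[1,0,0,0.094,0]], "grip_force": 25}}

```text
time: 11.8
tool_pos: [0.5233, 0.0467, 0.1335]
tool_rot: [-3.141, -0.0, -1.29]
contact_force: [0.1, 1.0, 3.9]
opening: 0.0604
grip_force: 25.0
```

```bash
python3 s.py
```

```text
time 11.8
qpos [-0.0568  0.4363  1.6582  0.      1.0459  2.8041]
tool_pos [0.5233 0.0467 0.1335]
tool_rot [-3.1405 -0.0004 -1.2902]
contact_force [0.0722 1.0235 3.92  ]
torque [ 0.2074 -0.0344 -0.0041]
opening 0.06037402506094699
grip_force 25.000346302986145
```

Centring is good. Now I turn it anticlockwise.

{"method": "step_arm", "body": {"plan": [[1,0,0,-0.0003,-0.15],[1,0,0,-0.0004,-0.3],[1,0,0,-0.0005,-0.45],[1,0,0,-0.0006,-0.6],[1,0,0,-0.0007,-0.75],[1,0,0,-0.0008,-0.9],[1,0,0,-0.0009,-1.05],[1,0,0,-0.001,-1.2],[1,0,0,-0.0011,-1.35],[1,0,0,-0.0012,-1.5],[1,0,0,-0.0013,-1.65],[1,0,0,-0.0014,-1.8],[1,0,0,-0.0015,-1.95],[1,0,0,-0.0016,-2.1],[1,0,0,-0.0017,-2.25],[1,0,0,-0.0018,-2.4],[1,0,0,-0.0019,-2.55],[1,0,0,-0.002,-2.7]]}}

```text
time: 14.05
tool_pos: [0.5234, 0.0451, 0.1353]
tool_rot: [3.14, 0.002, 1.415]
contact_force: [1.7, -6.4, 1.7]
opening: 0.0601
grip_force: 25.0
```

```bash
python3 s.py
```

```text
time 14.05
qpos [-0.0584  0.4344  1.6557 -0.0029  1.0503  0.0993]
tool_pos [0.5234 0.0451 0.1353]
tool_rot [3.1402 0.0024 1.4145]
contact_force [ 1.6639 -6.3919  1.6833]
torque [-1.0419 -0.1454 -0.0776]
opening 0.06007843991165856
grip_force 24.9969220161438
```

{"method": "step_arm", "body": {"plan": [[1,-0.001,0,-0.0001,-0.15],[1,-0.001,0,-0.0002,-0.3],[1,-0.001,0,-0.0003,-0.45],[1,-0.001,0,-0.0004,-0.6],[1,-0.001,0,-0.0005,-0.75],[1,-0.001,0,-0.0006,-0.9],[1,-0.001,0,-0.0007,-1.05],[1,-0.001,0,-0.0008,-1.2],[1,-0.001,0,-0.0009,-1.35],[1,-0.001,0,-0.001,-1.5],[1,-0.001,0,-0.0011,-1.65]]}}

```text
time: 15.42
tool_pos: [0.5244, 0.0458, 0.1364]
tool_rot: [3.141, 0.004, 3.064]
contact_force: [4.8, 0.5, -1.0]
opening: 0.0603
grip_force: 25.0
```

```bash
python3 s.py
```

```text
time 15.425
qpos [-0.0588  0.4332  1.6541  0.0005  1.0507 -1.5526]
tool_pos [0.5244 0.0458 0.1364]
tool_rot [3.1411 0.0036 3.0643]
contact_force [ 4.7744  0.5181 -1.015 ]
torque [ 0.2938 -0.9705 -0.1502]
opening 0.06034262608692965
grip_force 24.99658115208149
```

{"method": "step_arm", "body": {"plan": [[1,0,0,-0.0001,-0.15],[1,0,0,-0.0002,-0.3],[1,0,0,-0.0003,-0.45],[1,0,0,-0.0004,-0.6]]}}

```text
time: 15.92
tool_pos: [0.5225, 0.0453, 0.1361]
tool_rot: [3.141, -0.001, -2.621]
contact_force: [-0.6, -3.0, -0.7]
opening: 0.0596
grip_force: 25.0
```

```bash
python3 s.py
```

```text
time 15.925
qpos [-0.0595  0.4327  1.6557 -0.0002  1.0541 -2.1512]
tool_pos [0.5225 0.0453 0.1361]
tool_rot [ 3.1412 -0.0009 -2.6206]
contact_force [-0.6312 -2.9555 -0.709 ]
torque [-0.2497 -0.0791 -1.0933]
opening 0.05964554932575349
grip_force 25.038271564990282
```

At the stop. I'll push a little to confirm slip.

{"method": "step_arm", "body": {"plan": [[1,0,0,0,-0.05],[1,0,0,0,-0.1],[1,0,0,0,-0.15]]}}

```text
time: 16.3
tool_pos: [0.5224, 0.0451, 0.136]
tool_rot: [3.141, -0.001, -2.474]
contact_force: [-1.8, -5.4, 0.1]
opening: 0.0604
grip_force: 25.0
```

```bash
python3 s.py
```

```text
time 16.3
qpos [-0.0598  0.4328  1.6558 -0.0006  1.0543 -2.2976]
tool_pos [0.5224 0.0451 0.136 ]
tool_rot [ 3.1411 -0.0013 -2.4743]
contact_force [-1.8461 -5.3862  0.1218]
torque [-0.6825  0.231  -1.165 ]
opening 0.060425296427927315
grip_force 25.013934820890427
```

{"method": "step_arm", "body": {"plan": [[0.3,0,0,0,0],[-0.5,0,0,0,0],[-1,0,0,0,0],[-1,0,0,0,0],[-1,0,0,0,0],[-1,0,0,-0.04,0],[-1,0,0,-0.08,0],[-1,0,0,-0.11,0],[-1,0,0,-0.11,0]]}}

```text
time: 17.42
tool_pos: [0.5239, 0.0457, 0.2489]
tool_rot: [-3.138, 0.004, -2.473]
contact_force: [-1.1, -0.4, -0.3]
opening: 0.0919
grip_force: 0.0
```

```bash
python3 s.py .40 -.25 .25
```

```text
time 17.425
qpos [-0.0587  0.3239  1.4879 -0.      1.3244 -2.2978]
tool_pos [0.5239 0.0457 0.2489]
tool_rot [-3.138   0.004  -2.4733]
contact_force [-1.0788 -0.4364 -0.2588]
torque [ 0.157  -0.1145 -0.0102]
opening 0.09192212524901043
grip_force 0.0
shift [ 0.2805 -0.1553 -0.0016]
```

Both reached their stops. I'll clear the arm and check wheel heights.

{"method": "step_arm", "body": {"plan": [[-1,0.047,-0.026,0,0],[-1,0.094,-0.052,0,0],[-1,0.141,-0.078,0,0],[-1,0.188,-0.104,0,0],[-1,0.235,-0.13,0,0],[-1,0.28,-0.155,0,0],[-1,0.28,-0.155,0,0]]}}

```text
time: 18.3
tool_pos: [0.3974, -0.2517, 0.2452]
tool_rot: [3.14, -0.001, -2.478]
contact_force: [0.3, -0.1, -1.1]
opening: 0.0915
grip_force: 0.0
```

Run:
```python
from cell import *
from h import *
import cv2
cv=[]
new=read_camera("scene");old=pickle.load(open("scene.pkl","rb"))
for c in(old,new):
  for n,w in(("L",(.5235,.0460)),("R",(.5855,-.1650))):
    u=proj(c,[*w,.15]);vs,us=np.mgrid[int(u[1])-13:int(u[1])+14,int(u[0])-13:int(u[0])+14]
    z=c["range_z"][vs,us];px=np.stack([us,vs],-1).reshape(-1,1,2).astype(float)
    K=np.array([[c["fx"],0,c["cx"]],[0,c["fy"],c["cy"]],[0,0,1]])
    s=cv2.undistortPoints(px,K,np.array([c["k1"],0,0,0.])).reshape(-1,2)
    P=(np.c_[s,np.ones(len(s))]*z.reshape(-1,1)-c["t"])@c["R"]
    h=P[(P[:,2]>.14)&(P[:,2]<.17)&(np.hypot(P[:,0]-w[0],P[:,1]-w[1])<.036),2];print(n,len(h),np.median(h))
  cv.append(cv2.resize(c["img"][180:290,235:385,::-1],None,fx=2.6,fy=2.6,interpolation=cv2.INTER_CUBIC))
cv2.imwrite("pics/e.png",cv2.hconcat(cv))
cv2.imwrite("pics/f.png",new["img"][:,:,::-1])
```

```text
L 189 0.1524853537043696
R 231 0.15207541254935428
L 183 0.15500129646101773
R 225 0.14965056758222048
```

View pics/f.png

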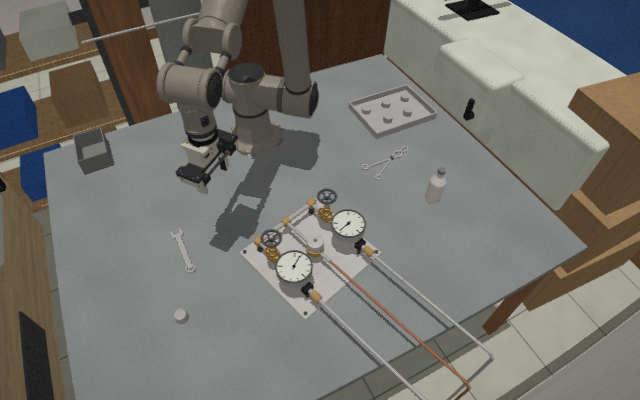

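The picture shows the arm clear and the spanner (183,250), sample (180,316), tongs (385,162) and bottle (435,187) unmoved. The left wheel rose and the right fell by about 2.5 mm each, and each met a firm stop after about 0.75 turn.

```bash
python3 -c "
from cell import *
print(hand_in())"
```

```text
the job is handed in; nothing more can be done
None
```

The run-down right bottle's valve was shut fully home first, then the full left bottle's valve was opened to its stop, and the job is handed in; the full bottle was never shut off and the other things on the bench were not moved.

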